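# Bed the pressure plate in the hand press

### The job

Pick up the loose aluminium plate and lay it in the recess on the bed of the hand press, under the crossbeam; set it down rather than dropping it. The four stiff studs in the recess hold it up unevenly, so press the plate down until the studs are pushed in and it lies flat and level on the bed everywhere. Let go and leave the wood offcut, glue bottle and tape measure where they are.

Things in the scene. Friction and masses are not known exactly. Their poses are not given: they have to be found in the camera images.
- plate: Loose plain aluminium plate, 110 (x) x 60 (y) x 12 mm thick, 0.2 to 0.3 kg, lying flat on the bench. Origin at the centre of its underside, z up. Both faces and both ends are alike. Grip it across its 60 mm width, near the middle of its length.
- press: Grey hand press fixed to the bench: level base 150 (x) x 290 (y) x 30 mm high (its top is the bed), two posts, a crossbeam. Origin at the centre of the base's underside, z up; x points roughly to the robot's left, the beam runs along y. A tool pointing straight down does not fit beside or under the beam: come in sideways along x, best from the bench's middle, leaning about 40 degrees.
- bed (a point): Centre of the recess floor, at bed height (30 mm). x along the recess. Recess 114 (x) x 64 (y) mm, bounded by steel strips 6 mm high, 10 mm thick: ends closed, long sides only over the last 20 mm at each corner, so each side has a 74 mm centred gap for fingers, flat bed out to the posts at x = 0, y = +-130 mm (radius 11, collars radius 17 x 10 mm high).
- stud (a point): Where one of four black studs, 10 mm in diameter, enters the recess floor: they stand at x = +-28, y = +-18 mm from the recess centre. Each stands 2 to 5 mm proud of the floor (all different, not reported), slides down stiffly under about 5 N and stays where it is pushed, until flush. The point lies at floor level.
- beam (a point): Centre of the crossbeam's underside, 170 mm above the recess floor, over the recess centre. The beam is 40 (x) x 290 (y) x 40 mm high. A screw of radius 10 mm hangs 8 mm below it here and rises 34 mm above the beam, with a 100 mm T bar.
- offcut: Bystander: wood offcut, 90 x 60 x 36 mm. Leave alone. Origin at the centre of its underside.
- glue: Bystander: white glue bottle standing upright, radius 26, height 90 mm. Leave alone. Origin at the centre of its underside.
- tape: Bystander: grey tape measure, lying flat, 58 x 52 x 36 mm high. Leave alone. Origin at the centre of its underside.
Mind the look-alikes: they are no part of the job. Several things look just like the plate: the one meant starts farthest to the robot's left.

How it is judged:
At the end, for the whole second after the job is handed in: The plate lies at rest in the recess (centre within 4 mm of the recess centre, lengthwise along it within 0.08 rad), its underside within 1.5 mm of the bed and level within 0.018 rad (1 degree), released (z of plate in the frame of bed between -0.002 and 0.0015 m and angle between plate's own z axis and vertical below 0.018 rad and horizontal distance between plate and bed below 0.004 m and angle between the x axis of plate and the x axis of bed, either way round below 0.08 rad and linear speed of plate below 0.01 m/s and angular speed of plate below 0.05 rad/s); the robot touches nothing.
It fails at once if the plate is dropped (falls freely for more than about 13 mm) (linear speed of plate above 0.5 m/s and contact force between the fingers and plate below 0.05 N).
It fails at once if the offcut is moved by more than 30 mm (distance of offcut from where it was at the start of the episode above 0.03 m).
It fails at once if the glue is moved by more than 30 mm (distance of glue from where it was at the start of the episode above 0.03 m).
It fails at once if the tape is moved by more than 30 mm (distance of tape from where it was at the start of the episode above 0.03 m).
It also fails if it takes over 72 s, if anything falls off the work surface, if the arm or the gripper's body presses on something with over 40 N, if the wrist force passes 120 N, or if a joint passes its speed limit or range.

### The arm

A 7-joint arm with a two-finger parallel gripper is mounted at the origin on the work surface. World frame = base frame: x ahead of the robot, y to its left, z up, the work surface at z = 0. Lengths are in m, angles in rad, forces in N, time in s.
With the tool pointing down it reaches from about 0.4 to 0.85 m from the base axis. Payload 10.4 kg.
Tool frame: the origin (TCP) lies between the finger pads, 19 mm behind the fingertips; this is the grasp point; z points along the fingers, y is the line along which they close (so a half turn about z gives the same grasp; the last joint's range is limited). The gripper opens to 85 mm and grips with 20 to 120 N. Pads are 22 mm wide; open, the fingers measure 114 mm over their backs; the gripper's body (76 mm by 85 mm) begins 54 mm behind the grasp point. The pads swing forward as they close: fully open they stand 13 mm farther back than shut.
Start: joints at [-1.124, 0.332, -0.065, 1.46, 0.022, 1.35, -0.088], TCP at [0.283, 0.557, 0.25] pointing down, gripper open.
Joint ranges: [-2.6, 2.6], [-0.5, 2.12], [-1.47, 1.34], [0.16, 2.42], [-1.27, 4.41], [0.06, 2.06], [-2.6, 2.6]. Speed limits (rad/s): [2.22, 2.22, 2.79, 2.79, 3.14, 3.14, 3.14].

### API

Orientations are given as a unit quaternion [x, y, z, w].
In Python, from workcell import get_obs, optics, workorder gives the robot as it stands.
- The arm moves only by the tool jog_arm, never from a script. Its argument "increments" is a list of rows, each a list of 7 numbers: the shift along the tool's x, y, z in m, then the turn, a rotation vector about the tool's x, y, z in rad, then the opening, from -1 (shut) to 1 (fully open). A call has 1 to 5 rows; each row is the pose to reach, as a shift and turn from the pose commanded when the call began, along the tool's axes at that moment; what a row does not reach only later rows make up. A row lasts 1/12 s, in which the tool goes at most 41.7 mm and 7.16 degrees, less where a joint would pass 70% of its speed; a pose out of reach is approached as far as the arm can. A call with a gripper value outside its range is refused whole. The fingers move at their own pace and stop on an object; "grip_force" is the grip in N (left out, the last holds). Time passes only in rows, so rows that repeat a pose let the fingers close. It gives the time, the measured TCP pose, the force, the opening and the grip force at its end, in the units of the state.
- get_obs(): the state, without advancing time (a new reading comes with each control period).
- optics.camera(name): name is "side" or "top"; returns a dict with "color" (420x560x3 uint8, red, green, blue), "depth" (420x560 float32, m along the optical axis (not along the pixel's ray), 0 where there is no reading), "K" (3x3 intrinsics, pixels), "R" (3x3) and "t" (3): a world point X has camera coordinates R X + t. Camera axes: x right, y down, z forward; pixel columns grow to the right and rows downward; lengths in m; the calibration is good to about 2 mm. A picture is of the moment at which its call begins.
- workorder.hand_in(): hands the job in; it is judged then, once.
The state is a dict: "clock": time; "joint_pos": joint angles; "joint_velocities": joint speeds; "tau": joint torques, N m; "position": TCP position; "ee_rot": TCP orientation; "ft_force": force on the tool from outside, world axes, zero at the start; "torque": the same for the moment, N m; "grip_width": opening from 0.0 (shut) to 1.0 (fully open); "grasp_force": force on a finger pad.
Only numpy, scipy, OpenCV 4.12 (cv2) and the standard library are available. Lean on these libraries where they do the work, as an engineer would, in place of code of your own. Each camera call takes 0.05 s, during which the arm holds its last target. There are 200 camera calls.

## Working session

There is one attempt and no reset: what is moved stays moved. The work goes in short steps, Python scripts to look and compute and a tool call to move; the robot and the scene stay as the last step left them, time stands still between calls to the robot, and variables do not carry over. Pictures are saved under pics/ and viewed, at most 10 in all, crops included, and the job is handed in when it is done.

Besides the shell and the picture viewer there is one more tool, called after ">>>" by a JSON object that holds its "api" and its "payload", one argument or row to a line. jog_arm: Moves the arm, as the interface text tells. Its arguments: {"type":"object","properties":{"increments":{"type":"array"},"grip_force":{"type":"number"}},"required":["increments"]}

```bash
mkdir -p pics
python3 - <<'E'
from workcell import get_obs, optics
import numpy as np,cv2
o=get_obs();print(o)
for n in("top","side"):
    c=optics.camera(n);np.savez(f"{n}0.npz",**c);cv2.imwrite(f"pics/{n}0.png",c["color"][...,::-1]);print(n,c["K"],c["R"],c["t"],-c["R"].T@c["t"])
E
```

```text
{'clock': 0.0, 'joint_pos': array([-1.12361368,  0.33288479, -0.06471316,  1.46092644,  0.02164239,
        1.34989589, -0.08848373]), 'joint_velocities': array([ 1.79596161e-03,  5.24945546e-04, -2.69260698e-05, -2.60186566e-05,
        4.80520768e-04, -2.86716160e-05, -1.77720693e-05]), 'tau': array([-1.34994742e-03, -6.25435567e+01,  4.82430460e-02, -3.91613245e+01,
        1.61359459e-02,  9.84934130e-03, -7.06628228e-06]), 'position': array([0.28278682, 0.55698359, 0.24921499]), 'ee_rot': array([ 2.32708691e-01,  9.72546227e-01, -6.99401429e-04, -1.15003330e-04]), 'ft_force': array([ 0.58126288, -0.21706774, -0.16990626]), 'torque': array([ 0.01035239,  0.03013315, -0.00978251]), 'grasp_force': 0.0, 'grip_width': 0.9997940780368277}
top [[413.38558626   0.         283.63740391]
 [  0.         413.38558626 208.21998734]
 [  0.           0.           1.        ]] [[-0.10487945 -0.99447408 -0.00464833]
 [-0.96934798  0.10327162 -0.22293377]
 [ 0.2221819  -0.01887532 -0.97482251]] [0.0492551  0.59384849 1.28808874] [0.29462169 0.01196831 1.38827573]
side [[386.28272108   0.         280.85799986]
 [  0.         386.28272108 205.99079882]
 [  0.           0.           1.        ]] [[ 9.93932666e-01 -1.09990085e-01  1.90469599e-04]
 [-6.04377723e-02 -5.47595122e-01 -8.34557882e-01]
 [ 9.18973926e-02  8.29482829e-01 -5.50920236e-01]] [-0.57372731  0.13251552  1.13036679] [ 0.4743775  -0.9281593   0.73344309]
```

View pics/top0.png

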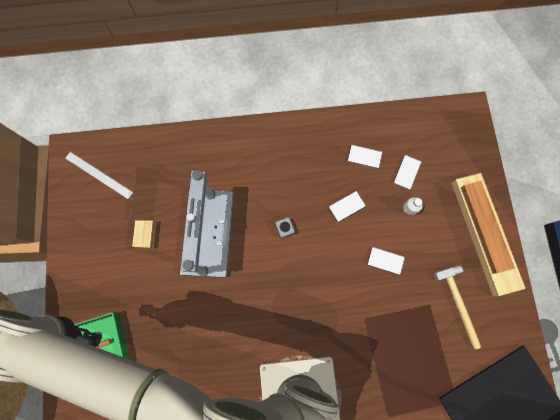

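View pics/side0.png

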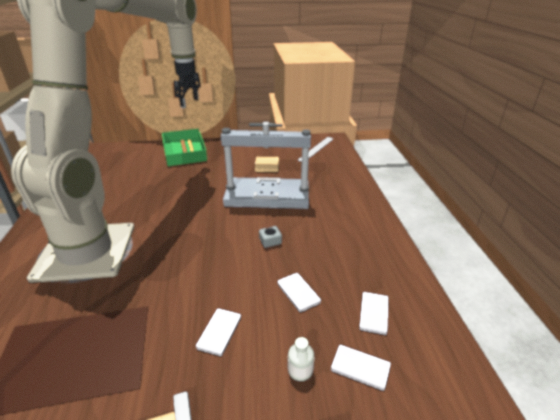

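Top view: the four white plates are at about (365,156), (407,171), (347,206) and (386,260). The press is at (207,225), offcut (144,234), tape (285,227) and glue (413,206). The candidate farthest left is (347,206) in the top view, (299,292) in the side view. I'll measure all four.

```bash
cat > h.py <<'E'
import numpy as np,cv2
from scipy.spatial.transform import Rotation as Ro
def ld(n): return dict(np.load(n+".npz"))
def ray(c,uv,z):
    uv=np.atleast_2d(np.asarray(uv,float));d=np.c_[uv,np.ones(len(uv))]@np.linalg.inv(c["K"]).T@c["R"]
    o=-c["R"].T@c["t"];return o+d*((z-o[2])/d[:,2])[:,None]
def proj(c,X):
    p=(np.atleast_2d(X)@c["R"].T+c["t"])@c["K"].T;return p[:,:2]/p[:,2:]
def cloud(c):
    v,u=np.mgrid[:420,:560];d=c["depth"];P=np.stack([u*d,v*d,d],-1)@np.linalg.inv(c["K"]).T
    return (P-c["t"])@c["R"]
def plates(c,z=.012):
    m=(c["color"].min(-1)>(205)).astype(np.uint8);out=[]
    for k in cv2.findContours(m,0,cv2.CHAIN_APPROX_NONE)[0]:
        if cv2.contourArea(k)<150: continue
        X=ray(c,k[:,0],z)
        (x,y),(w,h),a=cv2.minAreaRect((X[:,:2]*1000).astype(np.float32))
        if w<h: w,h,a=h,w,a+90
        out.append((k[:,0].mean(0).round(),round(x,1),round(y,1),round(w),round(h),round(a,1)))
    return out
E
python3 - <<'E'
from h import *
for n in("top","side"):
    c=ld(n+"0")
    for p in plates(c):print(n,*p)
c=ld("top0");s=ld("side0")
im=lambda c,x0,x1,y0,y1,f:cv2.resize(c["color"][y0:y1,x0:x1],None,fx=f,fy=f,interpolation=cv2.INTER_CUBIC)
a=im(c,160,260,160,290,4);b=im(s,210,330,110,220,3.3)
H=max(a.shape[0],b.shape[0]);pad=lambda i:np.pad(i,((0,H-i.shape[0]),(0,0),(0,0)))
cv2.imwrite("pics/press.png",np.hstack([pad(a),pad(b)])[...,::-1])
a=im(c,320,440,140,280,3);b=im(s,260,400,260,400,3)
cv2.imwrite("pics/plate.png",np.hstack([a,b])[...,::-1])
E
```

```text
top [301. 364.] 97.1 -15.3 142 31 90.0
top [386. 260.] 396.1 -332.3 108 59 66.5
top [347. 206.] 593.7 -230.2 109 58 113.7
top [407. 172.] 692.4 -455.6 108 59 149.6
top [ 99. 175.] 796.5 615.3 273 25 51.4
top [364. 156.] 765.4 -316.9 108 58 69.7
top [ 51. 118.] 1030.4 789.7 117 94 102.1
top [181. 107.] 1021.9 321.6 84 52 132.9
top [265. 104.] 1008.2 16.1 87 75 92.7
top [351.  91.] 1015.8 -299.9 130 120 112.5
top [303.  82.] 1073.8 -131.3 187 100 115.0
top [187.  68.] 1175.4 296.4 210 126 50.6
side [181. 407.] 330.3 -508.2 56 25 101.6
side [301. 355.] 571.2 -423.8 47 43 160.4
side [361. 366.] 693.5 -459.7 111 64 149.6
side [218. 331.] 397.0 -335.6 114 62 66.5
side [374. 312.] 766.9 -321.3 115 61 69.6
side [298. 291.] 595.7 -233.2 113 63 113.5
side [ 43. 262.] -89.8 -44.6 133 37 91.3
side [118. 241.] 99.9 17.9 192 55 105.2
side [487. 307.] 1055.6 -110.3 996 174 89.8
side [379. 153.] 1056.7 540.0 225 168 89.6
```

View pics/press.png

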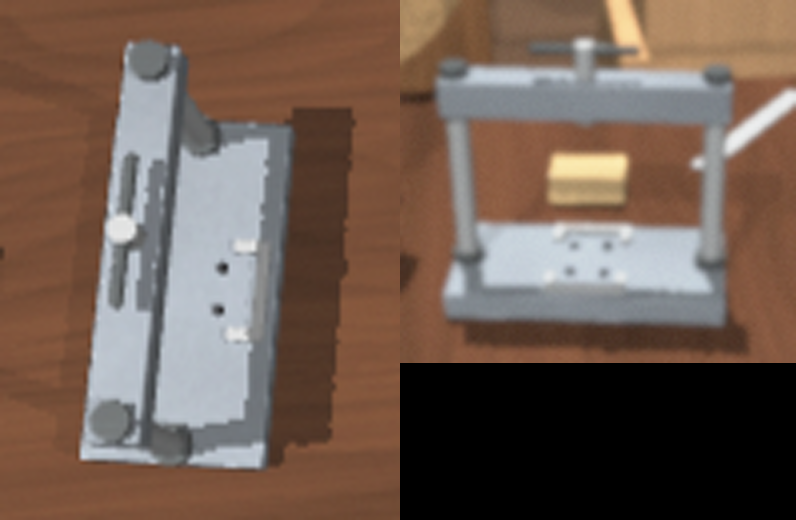

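View pics/plate.png

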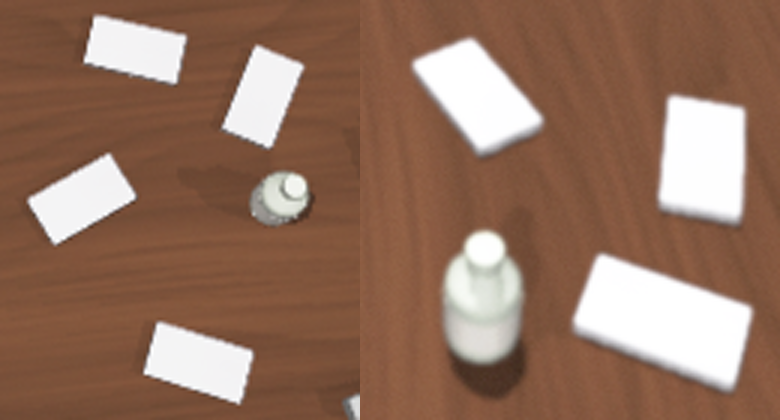

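Top crop: the chosen plate (347,206) is leftmost (y = -0.230, others ≤ -0.317), measures about 109x58 mm, and nothing stands near it. The press crop shows the recess with its studs, all four of them in the side view near (262..273, 184..192). Next I'll measure the studs, strips and base.

Run:
```python
from h import *
for n,box,exp in(("side",(250,285,178,198),4),("top",(208,222,222,242),2)):
    c=ld(n+"0");x0,x1,y0,y1=box
    g=cv2.cvtColor(c["color"],cv2.COLOR_RGB2GRAY)[y0:y1,x0:x1].astype(float)
    bg=cv2.medianBlur(g.astype(np.uint8),9 if n=="side" else 11).astype(float)
    w=np.clip(bg-g-12,0,None);k,l,st,ce=cv2.connectedComponentsWithStats((w>0).astype(np.uint8))
    for i in range(1,k):
        if st[i,4]<4: continue
        v,u=np.nonzero(l==i);ww=w[v,u];uv=[(u*ww).sum()/ww.sum()+x0,(v*ww).sum()/ww.sum()+y0]
        print(n,np.round(uv,1),st[i,4],round(ww.sum()),ray(c,uv,.0325).round(4)[0])
# cloud slices
for n in("top","side"):
    c=ld(n+"0");X=cloud(c).reshape(-1,3);X=X[(c["depth"].ravel()>0)&(X[:,0]>.35)&(X[:,0]<.8)&(X[:,1]>.1)&(X[:,1]<.45)]
    for a,b in((.026,.033),(.034,.042),(.18,.205),(.23,.25)):
        S=X[(X[:,2]>a)&(X[:,2]<b)]
        if len(S)>5:
            r=cv2.minAreaRect((S[:,:2]*1000).astype(np.float32));print(n,a,len(S),S[:,2].mean().round(4),np.round(r[0],1),np.round(r[1],1),round(r[2],1),S.min(0).round(3),S.max(0).round(3))
# bed colour outline
c=ld("side0");
for p in plates(c,.036):
    if 240<p[0][0]<300:print(p)
```

```text
side [254.3 178. ] 4 49 [0.5144 0.3248 0.0325]
side [281.9 178. ] 7 121 [0.6159 0.3132 0.0325]
side [258.6 182.3] 7 20 [0.528  0.2913 0.0325]
side [262.3 184.2] 11 150 [0.5405 0.2762 0.0325]
side [272.4 184.2] 13 248 [0.5768 0.2721 0.0325]
side [278.3 183.3] 5 27 [0.5985 0.2763 0.0325]
side [261.  191.5] 15 225 [0.5326 0.2258 0.0325]
side [271.4 192. ] 11 217 [0.5681 0.2186 0.0325]
top [215.2 226.6] 12 715 [0.5654 0.2191 0.0325]
top [214.1 237. ] 13 674 [0.5306 0.2251 0.0325]
top 0.026 1806 0.0293 [561.7 313. ] [277.3 289.7] 80.9 [0.4   0.155 0.026] [0.689 0.45  0.033]
top 0.034 323 0.0366 [562.2 314. ] [277.9 291.9] 79.9 [0.401 0.158 0.034] [0.694 0.45  0.042]
top 0.18 19 0.2028 [542.  232.1] [  2.6 276.1] 80.5 [0.406 0.211 0.2  ] [0.678 0.256 0.205]
top 0.23 1240 0.2394 [551.5 250. ] [ 42.2 289.5] 81.0 [0.406 0.208 0.23 ] [0.695 0.29  0.25 ]
side 0.026 1320 0.0309 [563.3 302.4] [268.3 291.2] 81.2 [0.401 0.151 0.026] [0.708 0.439 0.033]
side 0.034 370 0.0369 [563.  312.7] [281.8 291. ] 82.4 [0.408 0.158 0.034] [0.698 0.45  0.042]
side 0.18 129 0.1954 [553.1 239.4] [ 26.8 279.3] 79.9 [0.416 0.211 0.18 ] [0.693 0.274 0.205]
side 0.23 676 0.2393 [553.2 246.3] [ 46.5 284.9] 79.8 [0.41  0.205 0.23 ] [0.693 0.285 0.25 ]
(array([298., 291.]), 591.7, -256.4, 110, 61, 113.5)
```

```bash
cat >> h.py <<'E'
def pose(a,lean):  # heading a of tool x (deg), lean deg
    a=np.radians(a);x=np.array([np.cos(a),np.sin(a),0]);z=np.array([0,0,-1.])
    return Ro.from_matrix(np.c_[x,np.cross(z,x),z])*Ro.from_rotvec([0,np.radians(lean),0])
def plan(way,p,R):
    for (q,a,l) in way:
        T=pose(a,l);d=R.inv().apply(np.array(q)-p);r=(R.inv()*T).as_rotvec()
        print(q,a,l,"-> shift",d.round(4),"turn",r.round(4),"rows",round(max(np.linalg.norm(d)/.0417,np.linalg.norm(r)/.125),1));p,R=np.array(q),T
def now():
    from workcell import get_obs
    o=get_obs();return o["position"],Ro.from_quat(o["ee_rot"]),o
E
python3 - <<'E'
from h import *
p,R,o=now()
plan([((.36,.42,.40),140,0),((.45,.24,.42),130,0),((.54,.05,.42),115,0),((.60,-.13,.34),113.6,20),((.605,-.255,.20),113.6,40)],p,R)
E
```

```text
(0.36, 0.42, 0.4) 140 0 -> shift [-0.1309 -0.0874 -0.1506] turn [-1.300e-03  2.000e-04  2.284e-01] rows 5.2
(0.45, 0.24, 0.42) 130 0 -> shift [-0.1846 -0.08   -0.02  ] turn [0.     0.     0.1745] rows 4.8
(0.54, 0.05, 0.42) 115 0 -> shift [-0.2034 -0.0532  0.    ] turn [0.     0.     0.2618] rows 5.0
(0.6, -0.13, 0.34) 113.6 20 -> shift [-0.1885 -0.0217  0.08  ] turn [-0.0043  0.349   0.0242] rows 4.9
(0.605, -0.255, 0.2) 113.6 40 -> shift [-0.1574 -0.0455  0.0917] turn [-0.      0.3491 -0.    ] rows 4.5
```

>>> {"api": "jog_arm", "payload": {
  "increments": [
    [-0.13,-0.087,-0.15,0,0,0.23,1],
    [-0.13,-0.087,-0.15,0,0,0.23,1],
    [-0.13,-0.087,-0.15,0,0,0.23,1],
    [-0.13,-0.087,-0.15,0,0,0.23,1],
    [-0.13,-0.087,-0.15,0,0,0.23,1]
  ]
}}

```text
clock: 0.52
position: [0.3568, 0.4246, 0.3953]
ee_rot: [0.343, 0.939, -0.0, -0.0]
ft_force: [1.3, 0.6, 0.1]
grip_width: 1.001
grasp_force: 0.0
```

>>> {"api": "jog_arm", "payload": {
  "increments": [
    [-0.185,-0.08,-0.02,0,0,0.175,1],
    [-0.185,-0.08,-0.02,0,0,0.175,1],
    [-0.185,-0.08,-0.02,0,0,0.175,1],
    [-0.185,-0.08,-0.02,0,0,0.175,1],
    [-0.185,-0.08,-0.02,0,0,0.175,1]
  ]
}}

```text
clock: 0.93
position: [0.4473, 0.2428, 0.4145]
ee_rot: [0.424, 0.906, 0.0, 0.0]
ft_force: [1.2, -0.3, 0.0]
grip_width: 1.001
grasp_force: 0.0
```

>>> {"api": "jog_arm", "payload": {
  "increments": [
    [-0.2,-0.053,0,0,0,0.26,1],
    [-0.2,-0.053,0,0,0,0.26,1],
    [-0.2,-0.053,0,0,0,0.26,1],
    [-0.2,-0.053,0,0,0,0.26,1],
    [-0.2,-0.053,0,0,0,0.26,1]
  ]
}}

```text
clock: 1.35
position: [0.5344, 0.056, 0.4142]
ee_rot: [0.538, 0.843, 0.0, -0.0]
ft_force: [-0.2, 1.4, -0.8]
grip_width: 1.002
grasp_force: 0.0
```

>>> {"api": "jog_arm", "payload": {
  "increments": [
    [-0.19,-0.022,0.08,0,0.35,0.024,0.76],
    [-0.19,-0.022,0.08,0,0.35,0.024,0.76],
    [-0.19,-0.022,0.08,0,0.35,0.024,0.76],
    [-0.19,-0.022,0.08,0,0.35,0.024,0.76],
    [-0.19,-0.022,0.08,0,0.35,0.024,0.76]
  ]
}}

```text
clock: 1.77
position: [0.5942, -0.1269, 0.3319]
ee_rot: [0.541, 0.823, 0.093, -0.148]
ft_force: [0.6, -0.1, 1.5]
grip_width: 0.88
grasp_force: 0.0
```

Run:
```python
from h import *
p,R,o=now()
plan([((.597,-.238,.20),113.6,40),((.595,-.233,.08),113.6,40),((.595,-.233,.028),113.6,40)],p,R)
```

```text
(0.597, -0.238, 0.2) 113.6 40 -> shift [-0.1422 -0.0408  0.0887] turn [-0.0042  0.3468 -0.0055] rows 4.1
(0.595, -0.233, 0.08) 113.6 40 -> shift [-0.073   0.0002  0.0954] turn [0. 0. 0.] rows 2.9
(0.595, -0.233, 0.028) 113.6 40 -> shift [-0.0334 -0.      0.0398] turn [0. 0. 0.] rows 1.2
```

>>> {"api": "jog_arm", "payload": {
  "increments": [
    [-0.142,-0.041,0.089,-0.004,0.347,-0.005,0.76],
    [-0.142,-0.041,0.089,-0.004,0.347,-0.005,0.76],
    [-0.142,-0.041,0.089,-0.004,0.347,-0.005,0.76],
    [-0.142,-0.041,0.089,-0.004,0.347,-0.005,0.76],
    [-0.142,-0.041,0.089,-0.004,0.347,-0.005,0.76]
  ]
}}

```text
clock: 2.18
position: [0.5937, -0.2396, 0.1921]
ee_rot: [0.517, 0.783, 0.186, -0.291]
ft_force: [-1.4, -0.4, -0.1]
grip_width: 0.878
grasp_force: 0.0
```

>>> {"api": "jog_arm", "payload": {
  "increments": [
    [-0.073,0,0.095,0,0,0,0.76],
    [-0.073,0,0.095,0,0,0,0.76],
    [-0.073,0,0.095,0,0,0,0.76],
    [-0.073,0,0.095,0,0,0,0.76],
    [-0.073,0,0.095,0,0,0,0.76]
  ]
}}

```text
clock: 2.6
position: [0.5951, -0.2285, 0.0816]
ee_rot: [0.513, 0.787, 0.187, -0.287]
ft_force: [0.1, -0.8, 1.1]
grip_width: 0.88
grasp_force: 0.0
```

Run:
```python
from h import *
from workcell import optics
p,R,o=now();print(p)
T=pose(113.6,40);print("err deg",np.degrees((R.inv()*T).as_rotvec()))
plan([((.595,-.233,.028),113.6,40)],p,R)
ims=[]
for n,(x0,x1,y0,y1) in(("top",(300,400,160,260)),("side",(250,350,230,330))):
    c=optics.camera(n);ims.append(cv2.resize(c["color"][y0:y1,x0:x1],None,fx=4,fy=4))
cv2.imwrite("pics/hover.png",np.hstack(ims)[...,::-1])
```

```text
[ 0.59508763 -0.22852438  0.08161328]
err deg [-0.14276867 -0.10877165  0.12565591]
(0.595, -0.233, 0.028) 113.6 40 -> shift [-0.0376 -0.0019  0.0384] turn [-0.0025 -0.0019  0.0022] rows 1.3
```

View pics/hover.png

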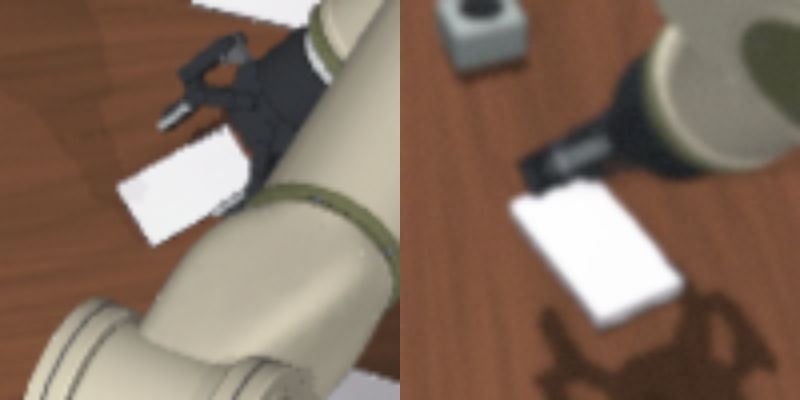

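Hover crop: the gripper straddles the plate. One pad is beyond the upper long edge (crop 170,115), the other just off the lower edge (crop 230,205). Descending.

>>> {"api": "jog_arm", "payload": {
  "increments": [
    [-0.0375,-0.002,0.0385,-0.0025,-0.002,0.002,0.76],
    [-0.0375,-0.002,0.0385,-0.0025,-0.002,0.002,0.76],
    [-0.0375,-0.002,0.0385,-0.0025,-0.002,0.002,0.76],
    [-0.0375,-0.002,0.0385,-0.0025,-0.002,0.002,0.76]
  ]
}}

```text
clock: 3.03
position: [0.5959, -0.2341, 0.0304]
ee_rot: [0.515, 0.787, 0.188, -0.284]
ft_force: [-1.3, 0.5, 0.4]
grip_width: 0.878
grasp_force: 0.0
```

>>> {"api": "jog_arm", "payload": {
  "increments": [
    [-0.0026,0,0.003,0,0,0,0.76],
    [-0.0026,0,0.003,0,0,0,0.76],
    [-0.0026,0,0.003,0,0,0,0.76]
  ]
}}

```text
clock: 3.28
position: [0.5962, -0.2341, 0.026]
ee_rot: [0.514, 0.787, 0.188, -0.284]
ft_force: [-0.3, -0.2, -0.4]
grip_width: 0.88
grasp_force: 0.0
```

>>> {"api": "jog_arm", "payload": {
  "increments": [
    [-0.0026,0,0.003,0,0,0,0.76],
    [-0.0026,0,0.003,0,0,0,0.76],
    [-0.0026,0,0.003,0,0,0,0.76]
  ]
}}

```text
clock: 3.53
position: [0.5956, -0.2339, 0.0208]
ee_rot: [0.515, 0.787, 0.188, -0.284]
ft_force: [0.5, -0.3, -0.2]
grip_width: 0.886
grasp_force: 0.0
```

>>> {"api": "jog_arm", "payload": {
  "increments": [
    [-0.0013,0,0.0015,0,0,0,0.76],
    [-0.0013,0,0.0015,0,0,0,0.76],
    [-0.0013,0,0.0015,0,0,0,0.76]
  ]
}}

```text
clock: 3.78
position: [0.5956, -0.234, 0.0187]
ee_rot: [0.515, 0.787, 0.187, -0.284]
ft_force: [0.5, -0.7, 0.7]
grip_width: 0.885
grasp_force: 0.0
```

>>> {"api": "jog_arm", "payload": {
  "increments": [
    [0,0,0,0,0,0,-0.2],
    [0,0,0,0,0,0,-0.2],
    [0,0,0,0,0,0,-0.2],
    [0,0,0,0,0,0,-0.2],
    [0,0,0,0,0,0,-0.2]
  ],
  "grip_force": 60
}}

```text
clock: 4.2
position: [0.5959, -0.2346, 0.0194]
ee_rot: [0.515, 0.787, 0.187, -0.284]
ft_force: [1.3, -5.0, 5.1]
grip_width: 0.675
grasp_force: 64.9
```

>>> {"api": "jog_arm", "payload": {
  "increments": [
    [0,0,0,0,0,0,-0.2],
    [0,0,0,0,0,0,-0.2],
    [0.0129,0,-0.0153,0,0,0,-0.2],
    [0.0129,0,-0.0153,0,0,0,-0.2]
  ]
}}

```text
clock: 4.53
position: [0.5965, -0.2342, 0.0419]
ee_rot: [0.514, 0.787, 0.188, -0.283]
ft_force: [0.8, -0.0, -0.8]
grip_width: 0.679
grasp_force: 64.9
```

Run:
```python
from h import *
p,R,o=now();print(p, o["grasp_force"])
plan([((.58,-.15,.16),100,40),((.54,.0,.14),82,40),((.5295,.101,.125),81,40)],p,R)
```

```text
[ 0.59647348 -0.23417727  0.0419147 ] 64.86425042152405
(0.58, -0.15, 0.16) 100 40 -> shift [ 0.1398  0.0191 -0.0372] turn [-0.149   0.0042  0.1852] rows 3.5
(0.54, 0.0, 0.14) 82 40 -> shift [ 0.1056 -0.0133  0.1147] turn [-0.2019  0.      0.2407] rows 3.8
(0.5295, 0.101, 0.125) 81 40 -> shift [ 0.0659 -0.0245  0.0748] turn [-0.0112 -0.      0.0134] rows 2.5
```

>>> {"api": "jog_arm", "payload": {
  "increments": [
    [0.035,0.005,-0.01,-0.037,0.001,0.046,-0.3],
    [0.07,0.01,-0.019,-0.075,0.002,0.093,-0.3],
    [0.105,0.014,-0.028,-0.11,0.003,0.14,-0.3],
    [0.14,0.019,-0.037,-0.149,0.004,0.185,-0.3],
    [0.14,0.019,-0.037,-0.149,0.004,0.185,-0.3]
  ],
  "grip_force": 90
}}

```text
clock: 4.95
position: [0.5804, -0.1468, 0.1638]
ee_rot: [0.604, 0.72, 0.222, -0.26]
ft_force: [-0.9, 0.7, -1.5]
grip_width: 0.662
grasp_force: 96.3
```

>>> {"api": "jog_arm", "payload": {
  "increments": [
    [0.026,-0.003,0.028,-0.05,0,0.06,-0.3],
    [0.053,-0.006,0.057,-0.1,0,0.12,-0.3],
    [0.079,-0.01,0.086,-0.15,0,0.18,-0.3],
    [0.106,-0.013,0.115,-0.202,0,0.241,-0.3],
    [0.106,-0.013,0.115,-0.202,0,0.241,-0.3]
  ]
}}

```text
clock: 5.37
position: [0.5331, 0.0096, 0.1349]
ee_rot: [0.709, 0.615, 0.256, -0.231]
ft_force: [-0.8, -0.4, -2.1]
grip_width: 0.668
grasp_force: 96.6
```

Run:
```python
from h import *
from workcell import optics
p,R,o=now();print(p,o["grasp_force"],o["grip_width"],o["ft_force"],np.degrees((R.inv()*pose(82,40)).as_rotvec()))
plan([((.5295,.101,.125),81,40)],p,R)
for n in("top","side"):
    c=optics.camera(n);np.savez(n+"1.npz",**c)
    for q in plates(c,p[2]-.008):print(n,*q)
ims=[cv2.resize(ld(n)["color"][y0:y1,x0:x1],None,fx=3,fy=3) for n,(x0,x1,y0,y1) in(("top1",(180,310,160,300)),("side1",(200,330,130,270)))]
cv2.imwrite("pics/carry.png",np.hstack(ims)[...,::-1])
```

```text
[0.53314682 0.00963128 0.13489234] 96.59574396209791 0.6681347465271786 [-0.75744463 -0.4211489  -2.12277525] [-0.62119588 -0.35202516 -0.31553644]
(0.5295, 0.101, 0.125) 81 40 -> shift [ 0.0621 -0.016   0.066 ] turn [-0.0221 -0.006   0.0078] rows 2.2
top [272. 224.] 535.7 24.3 84 57 83.9
top [407. 172.] 659.3 -416.5 99 53 150.0
top [ 99. 175.] 754.7 565.8 249 21 51.6
top [364. 156.] 726.2 -289.5 99 53 69.8
side [181. 407.] 353.3 -575.1 47 21 101.6
side [361. 366.] 658.5 -534.3 93 54 149.8
side [301. 351.] 557.5 -494.1 57 40 82.7
side [226. 315.] 424.1 -393.4 53 24 168.6
side [374. 312.] 720.3 -418.0 97 51 69.8
side [ 44. 264.] -2.0 -188.0 119 37 100.8
side [117. 246.] 157.2 -147.5 186 48 100.7
side [267. 207.] 535.9 -14.9 72 57 84.2
side [481. 298.] 963.2 -240.6 837 147 89.8
side [380. 153.] 964.5 306.4 189 141 89.1
side [256. 146.] 532.5 411.9 163 53 64.4
side [197.  77.] 35.5 1954.4 2903 103 108.7
```

View pics/carry.png

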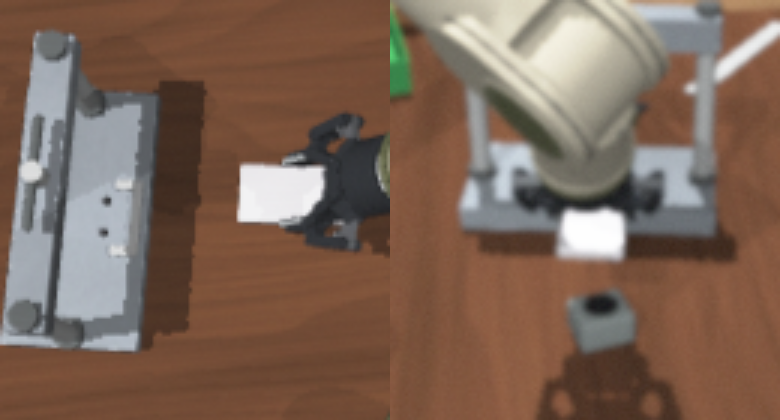

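Carry crop: the plate is held level-looking between the fingers at top (260,224), with its front edge facing the press and the tape clear below. I'll fit the held plate in the tool frame.

Run:
```python
from h import *
p,R,o=now();M=R.as_matrix();print("tool heading",np.degrees(np.arctan2(M[1,0],M[0,0])),"y-axis",M[:,1].round(3),"lean",np.degrees(np.arccos(-M[2,2])))
for n,s in(("top",(272,224)),("side",(267,207))):
    c=ld(n+"1");m=(c["color"].min(-1)>200).astype(np.uint8);k,l,st,ce=cv2.connectedComponentsWithStats(m)
    lab=l[s[1]-6:s[1]+7,s[0]-8:s[0]+9];lab=np.bincount(lab[lab>0]).argmax();mm=(l==lab)
    e=cv2.erode(mm.astype(np.uint8),np.ones((3,3)))>0
    X=cloud(c)[e];X=X[X[:,2]>.09];ctr=np.median(X,0);nrm=np.linalg.svd(X-X.mean(0),full_matrices=False)[2][2];nrm*=np.sign(nrm[2])
    print(n,len(X),"median",ctr.round(4),"normal",nrm.round(4))
    k=max(cv2.findContours(mm.astype(np.uint8),0,1)[0],key=len)[:,0];Y=ray(c,k,ctr[2])
    r=cv2.minAreaRect((Y[:,:2]*1000).astype(np.float32));b=cv2.boxPoints(r);print(np.round(r[0],1),np.round(r[1],1),round(r[2],1));print(b.round(1).tolist())
```

```text
tool heading 82.01817966325173 y-axis [ 0.991 -0.136 -0.003] lean 40.11316296612609
top 364 median [0.5372 0.03   0.1259] normal [0.9802 0.0502 0.1918]
[534.4  25.3] [85.1 57.9] 81.0
[[499.1000061035156, -12.199999809265137], [556.2999877929688, -21.200000762939453], [569.7000122070312, 62.79999923706055], [512.5, 71.9000015258789]]
side 202 median [ 0.5363 -0.0225  0.13  ] normal [0.1196 0.5389 0.8338]
[535.4 -19.5] [71.7 56.9] 84.2
[[503.5, -52.29999923706055], [560.0999755859375, -58.0], [567.4000244140625, 13.300000190734863], [510.79998779296875, 19.0]]
```

Run:
```python
from h import *
for n,(x0,x1,y0,y1) in(("top",(262,282,217,233)),("side",(258,278,200,212))):
    c=ld(n+"1");X=cloud(c)[y0:y1,x0:x1][c["color"][y0:y1,x0:x1].min(-1)>200]
    for t in(.02,.008,.005):
        A=np.c_[X[:,:2]-X[:,:2].mean(0),np.ones(len(X))];w=np.abs(X[:,2]-np.median(X[:,2]))<t;s=np.linalg.lstsq(A[w],X[w,2],rcond=None)[0]
    print(n,w.sum(),"slopes deg x,y",np.degrees(s[:2]).round(2),"z",s[2].round(4),"std",(X[w,2]-A[w]@s).std().round(4))
```

```text
top 295 slopes deg x,y [-0.88  0.64] z 0.126 std 0.0022
side 207 slopes deg x,y [-0.15  0.3 ] z 0.13 std 0.0012
```

Run:
```python
from h import *
p,R,o=now()
plan([((.528,.098,.105),81,40),((.5515,.246,.078),81,40),((.5515,.246,.058),81,40)],p,R)
```

```text
(0.528, 0.098, 0.105) 81 40 -> shift [ 0.0498 -0.0228  0.0844] turn [-0.0156 -0.0019  0.0136] rows 2.4
(0.5515, 0.246, 0.078) 81 40 -> shift [9.74e-02 1.00e-04 1.17e-01] turn [0. 0. 0.] rows 3.7
(0.5515, 0.246, 0.058) 81 40 -> shift [-0.0129  0.      0.0153] turn [0. 0. 0.] rows 0.5
```

>>> {"api": "jog_arm", "payload": {
  "increments": [
    [0.017,-0.008,0.028,-0.005,-0.001,0.004,-0.3],
    [0.034,-0.015,0.056,-0.01,-0.001,0.009,-0.3],
    [0.05,-0.023,0.084,-0.0155,-0.002,0.0135,-0.3],
    [0.05,-0.023,0.084,-0.0155,-0.002,0.0135,-0.3],
    [0.05,-0.023,0.084,-0.0155,-0.002,0.0135,-0.3]
  ]
}}

```text
clock: 5.88
position: [0.5298, 0.0963, 0.105]
ee_rot: [0.715, 0.61, 0.26, -0.221]
ft_force: [0.3, -1.8, -2.6]
grip_width: 0.664
grasp_force: 96.9
```

>>> {"api": "jog_arm", "payload": {
  "increments": [
    [0.024,0,0.029,0,0,0,-0.3],
    [0.048,0,0.058,0,0,0,-0.3],
    [0.073,0,0.088,0,0,0,-0.3],
    [0.097,0,0.117,0,0,0,-0.3],
    [0.097,0,0.117,0,0,0,-0.3]
  ]
}}

```text
clock: 6.3
position: [0.5535, 0.25, 0.0776]
ee_rot: [0.713, 0.612, 0.26, -0.223]
ft_force: [-1.3, 2.0, -1.8]
grip_width: 0.659
grasp_force: 97.1
```

Run:
```python
from h import *
p,R,o=now();print(p,o["ft_force"],o["grip_width"],o["grasp_force"])
plan([((.5515,.246,.058),81,40),((.5515,.246,.054),81,40)],p,R)
```

```text
[0.55345593 0.2499803  0.07763033] [-1.32274629  1.98877995 -1.83693208] 0.659139776489954 97.09559133974835
(0.5515, 0.246, 0.058) 81 40 -> shift [-0.0159 -0.0013  0.0123] turn [-0.0027 -0.0012  0.004 ] rows 0.5
(0.5515, 0.246, 0.054) 81 40 -> shift [-0.0026  0.      0.0031] turn [0. 0. 0.] rows 0.1
```

>>> {"api": "jog_arm", "payload": {
  "increments": [
    [-0.012,-0.0013,0.008,-0.003,-0.001,0.004,-0.3],
    [-0.012,-0.0013,0.008,-0.003,-0.001,0.004,-0.3],
    [-0.012,-0.0013,0.008,-0.003,-0.001,0.004,-0.3],
    [-0.012,-0.0013,0.008,-0.003,-0.001,0.004,-0.3]
  ]
}}

```text
clock: 6.63
position: [0.5529, 0.2378, 0.0643]
ee_rot: [0.718, 0.607, 0.261, -0.219]
ft_force: [-0.2, -0.1, -2.0]
grip_width: 0.663
grasp_force: 97.1
```

Run:
```python
from h import *
from workcell import optics
for i in range(4):
    p,R,o=now();print(p.round(4),o["ft_force"].round(1),np.degrees((R.inv()*pose(81,40)).as_rotvec()).round(2))
    c=optics.camera(("top","side")[i%2]);np.savez(("top","side")[i%2]+"2.npz",**c)
plan([((.5515,.246,.058),81,40)],p,R)
ims=[cv2.resize(ld(n)["color"][y0:y1,x0:x1],None,fx=4,fy=4) for n,(x0,x1,y0,y1) in(("top2",(170,270,180,280)),("side2",(220,320,120,220)))]
cv2.imwrite("pics/ins.png",np.hstack(ims)[...,::-1])
```

```text
[0.5529 0.2378 0.0643] [-0.2 -0.1 -2. ] [ 0.45  0.16 -0.41]
[0.5528 0.2382 0.0644] [-0.  -0.8 -1.9] [ 0.44  0.15 -0.38]
[0.5525 0.2385 0.0645] [-0.4  0.1 -2.1] [ 0.43  0.14 -0.36]
[0.5523 0.2387 0.0644] [ 0.8  0.5 -2.5] [ 0.41  0.14 -0.36]
(0.5515, 0.246, 0.058) 81 40 -> shift [ 0.0013 -0.002   0.0094] turn [ 0.0072  0.0024 -0.0062] rows 0.2
```

View pics/ins.png

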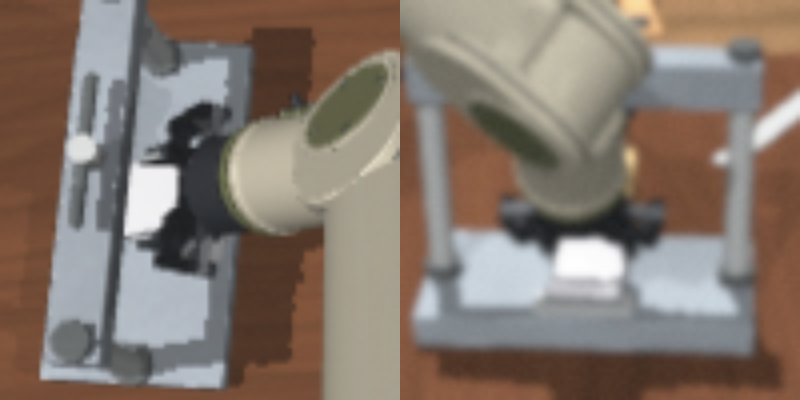

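Insertion crop: plate (top crop 155,200) sits between the posts, with its rear end lined up over the near strip (side crop ~588 vs ~590). Lowering.

>>> {"api": "jog_arm", "payload": {
  "increments": [
    [0.001,-0.002,0.009,0.007,0.002,-0.006,-0.3],
    [0.001,-0.002,0.009,0.007,0.002,-0.006,-0.3],
    [0.001,-0.002,0.009,0.007,0.002,-0.006,-0.3],
    [0.001,-0.002,0.009,0.007,0.002,-0.006,-0.3],
    [0.001,-0.002,0.009,0.007,0.002,-0.006,-0.3]
  ]
}}

```text
clock: 7.25
position: [0.5507, 0.246, 0.0574]
ee_rot: [0.715, 0.61, 0.259, -0.222]
ft_force: [-0.1, -0.1, -2.4]
grip_width: 0.661
grasp_force: 97.1
```

Run:
```python
from h import *
from workcell import optics
for i in range(2):
    p,R,o=now();print(p.round(4),o["ft_force"].round(1),np.degrees((R.inv()*pose(81,40)).as_rotvec()).round(2));optics.camera("top")
plan([((.5515,.246,.054),81,40)],p,R)
```

```text
[0.5507 0.246  0.0574] [-0.1 -0.1 -2.4] [-0.06  0.05 -0.01]
[0.5507 0.2459 0.0575] [ 0.4 -0.7 -2.6] [-0.05  0.04 -0.02]
(0.5515, 0.246, 0.054) 81 40 -> shift [-0.0021  0.0008  0.0028] turn [-0.001   0.0008 -0.0003] rows 0.1
```

>>> {"api": "jog_arm", "payload": {
  "increments": [
    [-0.002,0.0008,0.0027,0,0,0,-0.3],
    [-0.002,0.0008,0.0027,0,0,0,-0.3],
    [-0.002,0.0008,0.0027,0,0,0,-0.3]
  ]
}}

```text
clock: 7.6
position: [0.5516, 0.2461, 0.054]
ee_rot: [0.715, 0.61, 0.259, -0.222]
ft_force: [-0.1, 0.6, -0.9]
grip_width: 0.663
grasp_force: 97.3
```

>>> {"api": "jog_arm", "payload": {
  "increments": [
    [-0.001,0,0.0012,0,0,0,-0.3],
    [-0.001,0,0.0012,0,0,0,-0.3],
    [-0.001,0,0.0012,0,0,0,-0.3]
  ]
}}

```text
clock: 7.85
position: [0.5517, 0.2461, 0.053]
ee_rot: [0.714, 0.61, 0.26, -0.222]
ft_force: [-1.5, -1.5, 3.9]
grip_width: 0.664
grasp_force: 97.9
```

>>> {"api": "jog_arm", "payload": {
  "increments": [
    [-0.0013,0,0.0015,0,0,0,-0.3],
    [-0.0013,0,0.0015,0,0,0,-0.3],
    [-0.0013,0,0.0015,0,0,0,-0.3]
  ]
}}

```text
clock: 8.1
position: [0.5518, 0.2462, 0.0516]
ee_rot: [0.714, 0.61, 0.26, -0.223]
ft_force: [-4.0, -4.6, 9.8]
grip_width: 0.662
grasp_force: 98.9
```

>>> {"api": "jog_arm", "payload": {
  "increments": [
    [-0.0013,0,0.0015,0,0,0,-0.3],
    [-0.0013,0,0.0015,0,0,0,-0.3],
    [-0.0013,0,0.0015,0,0,0,-0.3]
  ]
}}

```text
clock: 8.35
position: [0.5518, 0.2462, 0.05]
ee_rot: [0.714, 0.61, 0.26, -0.223]
ft_force: [-6.6, -6.7, 14.4]
grip_width: 0.661
grasp_force: 99.4
```

>>> {"api": "jog_arm", "payload": {
  "increments": [
    [-0.0008,-0.001,-0.0006,0,0,0,-0.3],
    [-0.0008,-0.001,-0.0006,0,0,0,-0.3],
    [-0.0008,-0.001,-0.0006,0,0,0,-0.3]
  ]
}}

```text
clock: 8.6
position: [0.5514, 0.2459, 0.05]
ee_rot: [0.714, 0.61, 0.261, -0.222]
ft_force: [-0.5, -0.9, 7.4]
grip_width: 0.666
grasp_force: 98.3
```

Run:
```python
from h import *
from workcell import optics
p,R,o=now();print(p,o["ft_force"],o["torque"])
c=optics.camera("side");np.savez("side3.npz",**c)
X=cloud(c)
sub=c["color"][184:206,252:284].min(-1);print(sub[:, ::2])
m=c["color"].min(-1)>215
for v in range(184,206):
    u=np.nonzero(m[v,250:290])[0]+250
    if len(u):print(v,u.min(),u.max(),X[v,(u.min()+u.max())//2].round(4))
c=ld("side0")
print(c["color"][186:204,258:280:2].min(-1))
```

```text
[0.55137278 0.24594727 0.05001632] [-0.47624796 -0.88706763  7.41778505] [ 0.37685234 -0.00254924 -0.10945181]
[[171 129  60 123 235 246 247 247 247 242 219 163  57  75 112 103]
 [195 153  92 151 246 251 251 251 250 249 245 206  82  97 146 143]
 [202 176 127 174 250 251 252 251 250 250 250 222 106 123 168 168]
 [203 192 157 191 252 253 253 252 250 250 250 225 126 147 173 176]
 [203 200 171 200 253 254 254 253 252 251 250 233 141 161 176 179]
 [202 202 165 200 252 254 254 254 253 251 251 239 141 147 179 184]
 [202 196 153 187 250 254 254 254 253 253 253 240 130 132 179 190]
 [200 191 148 179 244 253 254 254 254 254 253 237 130 130 186 197]
 [201 183 148 185 231 251 253 253 253 253 253 231 130 135 188 202]
 [190 174 152 197 219 240 246 247 247 247 246 210 132 137 177 195]
 [167 174 154 199 208 219 225 223 224 225 224 179 140 131 152 176]
 [140 162 153 180 187 188 189 187 190 194 193 162 142 127 129 146]
 [125 150 149 163 163 163 163 163 168 167 167 155 143 124 118 124]
 [122 147 151 155 157 154 154 155 157 156 156 153 148 124 115 118]
 [125 140 146 147 149 147 149 149 150 151 149 146 1
[... 1017 characters left out ...]
 199 202 204 205 202 202 201 204 201 201]
 [201 187 186 203 204 202 198 195 203 200 201]
 [201 164 166 199 204 204 184 170 197 206 203]
 [199 155 152 199 203 203 169 147 201 217 209]
 [200 173 173 201 203 202 170 158 202 224 215]
 [194 188 189 199 198 200 183 180 203 222 210]
 [178 180 182 183 183 186 183 180 188 201 199]
 [160 163 164 163 164 166 168 167 165 170 178]
 [152 150 154 153 153 154 153 155 153 151 154]
 [144 149 146 146 148 148 150 145 146 145 135]
 [140 141 140 137 138 140 137 134 135 133 122]
 [137 135 135 135 135 130 132 127 125 126 124]
 [135 137 135 133 131 131 130 126 127 128 125]
 [133 132 132 130 129 132 132 127 128 128 130]
 [131 134 133 128 133 133 133 128 132 129 130]]
```

Plate top reads about 0.043–0.044 (bed offset +1 mm), so it is inside the recess and the studs are yielding; a strip contact would read 0.048. I'll keep pressing while holding it.

>>> {"api": "jog_arm", "payload": {
  "increments": [
    [-0.0013,0,0.0015,0,0,0,-0.3],
    [-0.0013,0,0.0015,0,0,0,-0.3],
    [-0.0013,0,0.0015,0,0,0,-0.3]
  ]
}}

```text
clock: 8.9
position: [0.5515, 0.246, 0.0494]
ee_rot: [0.714, 0.61, 0.262, -0.223]
ft_force: [-7.4, -5.1, 21.4]
grip_width: 0.667
grasp_force: 100.2
```

>>> {"api": "jog_arm", "payload": {
  "increments": [
    [-0.001,0,0.0012,0,0,0,-0.3],
    [-0.001,0,0.0012,0,0,0,-0.3],
    [-0.001,0,0.0012,0,0,0,-0.3]
  ]
}}

```text
clock: 9.15
position: [0.5515, 0.246, 0.0493]
ee_rot: [0.713, 0.61, 0.262, -0.224]
ft_force: [-14.7, -12.5, 37.2]
grip_width: 0.664
grasp_force: 102.3
```

>>> {"api": "jog_arm", "payload": {
  "increments": [
    [0.0015,-0.0005,-0.0025,0,0,0,-0.3],
    [0.0015,-0.0005,-0.0025,0,0,0,-0.3],
    [0.0015,-0.0005,-0.0025,0,0,0,0.85],
    [0.0015,-0.0005,-0.0025,0,0,0,0.85],
    [0.0015,-0.0005,-0.0025,0,0,0,0.85]
  ],
  "grip_force": 40
}}

```text
clock: 9.57
position: [0.5495, 0.2449, 0.0474]
ee_rot: [0.715, 0.61, 0.259, -0.222]
ft_force: [0.1, 0.0, 0.5]
grip_width: 0.926
grasp_force: 0.0
```

>>> {"api": "jog_arm", "payload": {
  "increments": [
    [0,0,0,0,0,0,0.85],
    [0,0,0,0,0,0,0.85]
  ]
}}

```text
clock: 9.73
position: [0.5495, 0.2448, 0.0474]
ee_rot: [0.715, 0.61, 0.259, -0.222]
ft_force: [-0.4, -0.2, -0.2]
grip_width: 0.923
grasp_force: 0.0
```

Run:
```python
from h import *
p,R,o=now();print(p,o["ft_force"],o["grip_width"])
c=np.array([.552,.249]);d=np.array([.156,.988])
P=lambda s,z:(*(c+d*s),z)
plan([((p[0],p[1],.085),81,40),(P(-.16,.11),81,45)],p,R)
```

```text
[0.54954928 0.24482128 0.047429  ] [-0.35565189 -0.20726192 -0.21117922] 0.9225586735023548
(np.float64(0.5495492802701686), np.float64(0.24482128256641572), 0.085) 81 40 -> shift [ 0.0241 -0.0001 -0.0288] turn [-0.0016  0.0011 -0.0004] rows 0.9
(np.float64(0.5270400000000001), np.float64(0.09092), 0.11) 81 45 -> shift [-0.1031  0.0018 -0.1191] turn [-0.      0.0873  0.    ] rows 3.8
```

>>> {"api": "jog_arm", "payload": {
  "increments": [
    [0.012,0,-0.0145,0,0,0,0.85],
    [0.024,0,-0.029,0,0,0,0.85],
    [0.024,0,-0.029,0,0,0,0.85],
    [0.024,0,-0.029,0,0,0,0.85]
  ]
}}

```text
clock: 10.07
position: [0.5502, 0.2448, 0.0862]
ee_rot: [0.714, 0.611, 0.26, -0.222]
ft_force: [-0.6, 0.3, 0.1]
grip_width: 0.926
grasp_force: 0.0
```

>>> {"api": "jog_arm", "payload": {
  "increments": [
    [-0.103,0.002,-0.119,0,0.087,0,-1],
    [-0.103,0.002,-0.119,0,0.087,0,-1],
    [-0.103,0.002,-0.119,0,0.087,0,-1],
    [-0.103,0.002,-0.119,0,0.087,0,-1],
    [-0.103,0.002,-0.119,0,0.087,0,-1]
  ],
  "grip_force": 40
}}

```text
clock: 10.48
position: [0.5279, 0.0833, 0.1101]
ee_rot: [0.706, 0.597, 0.291, -0.246]
ft_force: [0.5, -1.2, -0.2]
grip_width: 0.217
grasp_force: 0.0
```

Run:
```python
from h import *
from workcell import optics
p,R,o=now();print(p,o["ft_force"],o["grip_width"])
for n in("top","side"):
    Z=[];
    for i in range(4):c=optics.camera(n);Z.append(c["depth"])
    c["depth"]=np.mean(Z,0);np.savez(n+"4.npz",**c)
    m=(c["color"].min(-1)>222).astype(np.uint8);k,l,st,ce=cv2.connectedComponentsWithStats(m)
    for i in range(1,k):
        u,v=ce[i]
        if st[i,4]>30 and 190<u<290 and 170<v<250:
            e=cv2.erode((l==i).astype(np.uint8),np.ones((3,3)))>0;X=cloud(c)[e];A=np.c_[X[:,:2]-X[:,:2].mean(0),np.ones(len(X))]
            s=np.linalg.lstsq(A,X[:,2],rcond=None)[0];print(n,ce[i].round(),st[i],"slope",np.degrees(s[:2]).round(2),"z",s[2].round(4),"std",(X[:,2]-A@s).std().round(4))
            k2=cv2.findContours((l==i).astype(np.uint8),0,1)[0][0][:,0];r=cv2.minAreaRect((ray(c,k2,.042)[:,:2]*1000).astype(np.float32));print(r,cv2.boxPoints(r).round(1).tolist())
ims=[cv2.resize(ld(n)["color"][y0:y1,x0:x1],None,fx=4,fy=4) for n,(x0,x1,y0,y1) in(("top4",(170,270,180,280)),("side4",(220,320,120,220)))]
cv2.imwrite("pics/placed.png",np.hstack(ims)[...,::-1])
```

```text
[0.52788508 0.08334841 0.1100899 ] [ 0.54529566 -1.20735872 -0.16524451] 0.21739702942058683
top [211. 232.] [201 223  21  19 341] slope [-66.34 -48.22] z 0.0475 std 0.0366
((547.2841796875, 231.5177764892578), (64.91557312011719, 57.850276947021484), 80.91295623779297) [[513.5999755859375, 204.0], [570.7000122070312, 194.89999389648438], [581.0, 259.0], [523.7999877929688, 268.1000061035156]]
```

View pics/placed.png

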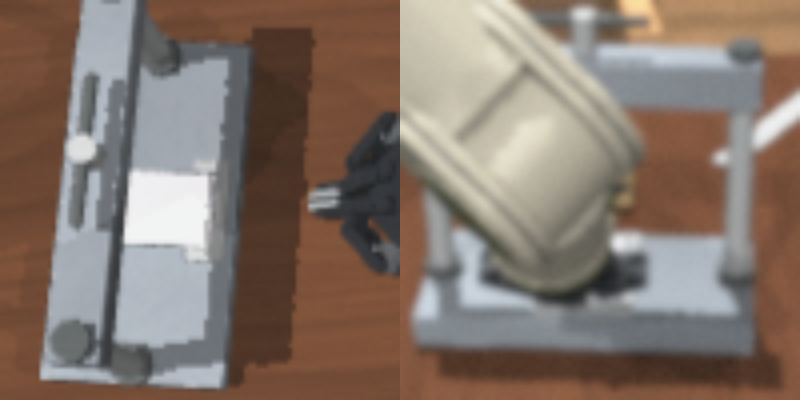

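Placed crop: the plate lies between the strips (top crop 170,207), heading 80.9° and matching the recess. Next I'll press above each stud with shut fingers. The contact heights will double as a level check.

Run:
```python
from h import *
p,R,o=now();print(p,o["grip_width"])
c=np.array([.5515,.2495]);d=np.array([.156,.988]);y=np.array([.988,-.156])
P=lambda s,l,z:(*(c+d*(s-.006)+y*l).round(4),z)
plan([(P(-.028,.016,.085),81,45),(P(-.028,.016,.07),81,45),(P(-.028,.016,.061),81,45),(P(-.028,.016,.07),81,45),(P(-.028,-.016,.07),81,45),(P(.028,-.016,.07),81,45),(P(.028,.016,.07),81,45)],p,R)
```

```text
[0.52720779 0.0921002  0.11022314] -0.002679845409097435
(np.float64(0.562), np.float64(0.2134), 0.085) 81 45 -> shift [0.0708 0.0158 0.1063] turn [-0.003   0.0007  0.0008] rows 3.1
(np.float64(0.562), np.float64(0.2134), 0.07) 81 45 -> shift [-0.0106  0.      0.0106] turn [0. 0. 0.] rows 0.4
(np.float64(0.562), np.float64(0.2134), 0.061) 81 45 -> shift [-0.0064  0.      0.0064] turn [0. 0. 0.] rows 0.2
(np.float64(0.562), np.float64(0.2134), 0.07) 81 45 -> shift [ 0.0064  0.     -0.0064] turn [0. 0. 0.] rows 0.2
(np.float64(0.5304), np.float64(0.2184), 0.07) 81 45 -> shift [-0.    -0.032 -0.   ] turn [0. 0. 0.] rows 0.8
(np.float64(0.5391), np.float64(0.2737), 0.07) 81 45 -> shift [ 0.0396 -0.0001  0.0396] turn [0. 0. 0.] rows 1.3
(np.float64(0.5707), np.float64(0.2687), 0.07) 81 45 -> shift [0.    0.032 0.   ] turn [0. 0. 0.] rows 0.8
```

>>> {"api": "jog_arm", "payload": {
  "increments": [
    [0.024,0.005,0.035,-0.003,0.001,0.001,-1],
    [0.047,0.01,0.07,-0.003,0.001,0.001,-1],
    [0.071,0.016,0.106,-0.003,0.001,0.001,-1],
    [0.071,0.016,0.106,-0.003,0.001,0.001,-1],
    [0.071,0.016,0.106,-0.003,0.001,0.001,-1]
  ]
}}

```text
clock: 11.3
position: [0.5615, 0.2162, 0.0851]
ee_rot: [0.701, 0.601, 0.291, -0.25]
ft_force: [0.6, -1.3, 0.6]
grip_width: -0.003
grasp_force: 0.0
```

>>> {"api": "jog_arm", "payload": {
  "increments": [
    [-0.011,0,0.011,0,0,0,-1],
    [-0.011,0,0.011,0,0,0,-1],
    [-0.014,0,0.014,0,0,0,-1],
    [-0.014,0,0.014,0,0,0,-1]
  ]
}}

```text
clock: 11.63
position: [0.5627, 0.2111, 0.0655]
ee_rot: [0.704, 0.599, 0.291, -0.248]
ft_force: [0.2, -0.1, -0.3]
grip_width: 0.003
grasp_force: 0.0
```

>>> {"api": "jog_arm", "payload": {
  "increments": [
    [-0.003,0,0.003,0,0,0,-1],
    [-0.003,0,0.003,0,0,0,-1],
    [-0.003,0,0.003,0,0,0,-1],
    [-0.003,0,0.003,0,0,0,-1]
  ]
}}

```text
clock: 11.97
position: [0.563, 0.2118, 0.0619]
ee_rot: [0.703, 0.599, 0.292, -0.248]
ft_force: [0.6, -0.6, 0.1]
grip_width: 0.001
grasp_force: 0.0
```

>>> {"api": "jog_arm", "payload": {
  "increments": [
    [-0.001,0,0.001,0,0,0,-1],
    [-0.001,0,0.001,0,0,0,-1],
    [-0.001,0,0.001,0,0,0,-1]
  ]
}}

```text
clock: 12.22
position: [0.5632, 0.2119, 0.061]
ee_rot: [0.703, 0.599, 0.292, -0.248]
ft_force: [-2.0, -2.0, 6.1]
grip_width: -0.002
grasp_force: 3.0
```

>>> {"api": "jog_arm", "payload": {
  "increments": [
    [-0.0012,0,0.0012,0,0,0,-1],
    [-0.0012,0,0.0012,0,0,0,-1],
    [-0.0012,0,0.0012,0,0,0,-1]
  ]
}}

```text
clock: 12.47
position: [0.5633, 0.212, 0.0608]
ee_rot: [0.702, 0.599, 0.293, -0.249]
ft_force: [-8.6, -6.4, 18.4]
grip_width: -0.004
grasp_force: 9.6
```

>>> {"api": "jog_arm", "payload": {
  "increments": [
    [0.006,-0.001,-0.006,0,0,0,-1],
    [0.006,-0.032,-0.006,0,0,0,-1],
    [0.006,-0.032,-0.006,0,0,0,-1],
    [0.0015,-0.032,-0.0015,0,0,0,-1],
    [0.0015,-0.032,-0.0015,0,0,0,-1]
  ]
}}

```text
clock: 12.88
position: [0.5311, 0.2175, 0.061]
ee_rot: [0.703, 0.599, 0.292, -0.249]
ft_force: [-4.8, -0.9, 8.0]
grip_width: 0.004
grasp_force: 3.6
```

>>> {"api": "jog_arm", "payload": {
  "increments": [
    [-0.0015,0,0.0015,0,0,0,-1],
    [-0.0015,0,0.0015,0,0,0,-1],
    [-0.0015,0,0.0015,0,0,0,-1],
    [-0.0015,0,0.0015,0,0,0,-1]
  ]
}}

```text
clock: 13.22
position: [0.5313, 0.2176, 0.0607]
ee_rot: [0.702, 0.599, 0.293, -0.25]
ft_force: [-15.0, -9.9, 28.0]
grip_width: 0.003
grasp_force: 13.8
```

>>> {"api": "jog_arm", "payload": {
  "increments": [
    [0.0075,0,-0.0075,0,0,0,-1],
    [0.0075,0,-0.0075,0,0,0,-1],
    [0.047,0,0.032,0,0,0,-1],
    [0.047,0,0.032,0,0,0,-1],
    [0.047,0,0.032,0,0,0,-1]
  ]
}}

```text
clock: 13.63
position: [0.5396, 0.2766, 0.0691]
ee_rot: [0.701, 0.601, 0.291, -0.249]
ft_force: [0.5, 0.1, 0.2]
grip_width: 0.001
grasp_force: 0.0
```

>>> {"api": "jog_arm", "payload": {
  "increments": [
    [-0.005,0,0.005,0,0,0,-1],
    [-0.005,0,0.005,0,0,0,-1],
    [-0.005,0,0.005,0,0,0,-1],
    [-0.005,0,0.005,0,0,0,-1]
  ]
}}

```text
clock: 13.97
position: [0.5402, 0.2708, 0.0612]
ee_rot: [0.704, 0.599, 0.291, -0.248]
ft_force: [0.0, 0.1, -0.9]
grip_width: -0.001
grasp_force: 0.0
```

>>> {"api": "jog_arm", "payload": {
  "increments": [
    [-0.0012,0,0.0012,0,0,0,-1],
    [-0.0012,0,0.0012,0,0,0,-1],
    [-0.0012,0,0.0012,0,0,0,-1]
  ]
}}

```text
clock: 14.22
position: [0.5404, 0.271, 0.0609]
ee_rot: [0.703, 0.599, 0.292, -0.248]
ft_force: [-4.1, -6.4, 10.9]
grip_width: 0.001
grasp_force: 5.6
```

>>> {"api": "jog_arm", "payload": {
  "increments": [
    [-0.0013,0,0.0013,0,0,0,-1],
    [-0.0013,0,0.0013,0,0,0,-1],
    [-0.0013,0,0.0013,0,0,0,-1]
  ]
}}

```text
clock: 14.47
position: [0.5406, 0.271, 0.0607]
ee_rot: [0.703, 0.599, 0.293, -0.249]
ft_force: [-13.3, -13.0, 26.1]
grip_width: 0.0
grasp_force: 13.2
```

>>> {"api": "jog_arm", "payload": {
  "increments": [
    [0.006,0.001,-0.006,0,0,0,-1],
    [0.006,0.032,-0.006,0,0,0,-1],
    [0.006,0.032,-0.006,0,0,0,-1],
    [0.0015,0.032,-0.0015,0,0,0,-1],
    [0.0015,0.032,-0.0015,0,0,0,-1]
  ]
}}

```text
clock: 14.88
position: [0.5733, 0.2661, 0.061]
ee_rot: [0.704, 0.599, 0.293, -0.247]
ft_force: [4.2, -1.1, 5.7]
grip_width: 0.001
grasp_force: 2.6
```

>>> {"api": "jog_arm", "payload": {
  "increments": [
    [-0.0015,0,0.0015,0,0,0,-1],
    [-0.0015,0,0.0015,0,0,0,-1],
    [-0.0015,0,0.0015,0,0,0,-1],
    [-0.0015,0,0.0015,0,0,0,-1]
  ]
}}

```text
clock: 15.22
position: [0.5735, 0.2662, 0.0608]
ee_rot: [0.703, 0.599, 0.294, -0.247]
ft_force: [-2.0, -9.2, 20.3]
grip_width: 0.004
grasp_force: 10.1
```

All four corners stop solidly at 0.0607–0.0610, so the plate is flat. Retreating.

>>> {"api": "jog_arm", "payload": {
  "increments": [
    [0.012,0,-0.012,0,0,0,-1],
    [0.012,0,-0.012,0,0,0,-1],
    [-0.09,0,-0.112,0,0,0,-1],
    [-0.09,0,-0.112,0,0,0,-1],
    [-0.09,0,-0.112,0,0,0,-1]
  ]
}}

```text
clock: 15.63
position: [0.5502, 0.1429, 0.0734]
ee_rot: [0.703, 0.6, 0.291, -0.249]
ft_force: [0.8, -0.9, 0.6]
grip_width: -0.002
grasp_force: 0.0
```

>>> {"api": "jog_arm", "payload": {
  "increments": [
    [-0.06,0,-0.18,0,0,0,-1],
    [-0.06,0,-0.18,0,0,0,-1],
    [-0.06,0,-0.18,0,0,0,-1],
    [-0.06,0,-0.18,0,0,0,-1],
    [-0.06,0,-0.18,0,0,0,-1]
  ]
}}

```text
clock: 16.05
position: [0.5242, -0.0285, 0.1599]
ee_rot: [0.705, 0.598, 0.292, -0.247]
ft_force: [1.2, -0.4, -0.1]
grip_width: -0.005
grasp_force: 0.0
```

>>> {"api": "jog_arm", "payload": {
  "increments": [
    [0,-0.1,-0.1,0,0,0,-1],
    [0,-0.1,-0.1,0,0,0,-1],
    [0,-0.1,-0.1,0,0,0,-1],
    [0,-0.1,-0.1,0,0,0,-1],
    [0,-0.1,-0.1,0,0,0,-1]
  ]
}}

```text
clock: 16.47
position: [0.4131, -0.08, 0.2309]
ee_rot: [0.704, 0.598, 0.293, -0.247]
ft_force: [-0.3, -0.3, 0.5]
grip_width: 0.0
grasp_force: 0.0
```

Run:
```python
from h import *
from workcell import optics
p,R,o=now();print(p,o["ft_force"])
for n in("top","side"):c=optics.camera(n);np.savez(n+"5.npz",**c)
c=ld("side5");s=ld("side0")
ims=[cv2.resize(ld(n)["color"][y0:y1,x0:x1],None,fx=4,fy=4) for n,(x0,x1,y0,y1) in(("top5",(170,270,180,280)),("side5",(220,320,120,220)))]
cv2.imwrite("pics/final.png",np.hstack(ims)[...,::-1])
```

```text
[ 0.41314826 -0.07998298  0.23092101] [-0.28098402 -0.326262    0.46554907]
```

View pics/final.png

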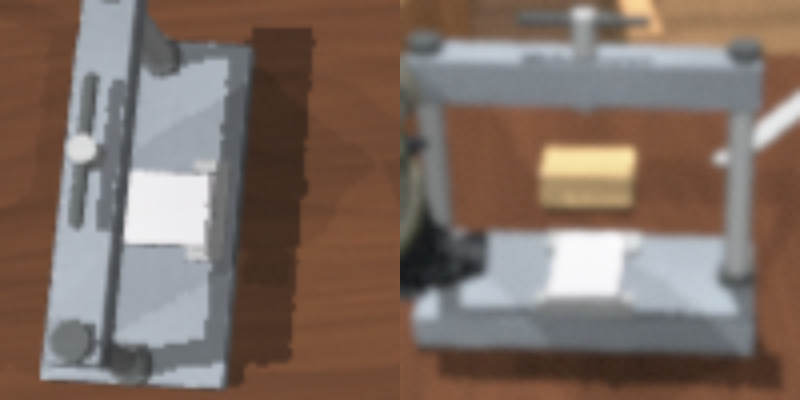

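The final crop shows the plate seated between both end strips (side crop 588,262). The offcut has not moved and the arm is clear. Handing in.

```bash
python3 -c "
from workcell import workorder
print(workorder.hand_in())"
```

```text
the job is handed in; nothing more can be done
None
```

The plate lies in the recess, pressed down over all four studs (contact heights agreed within about 0.3 mm) and released, and the job is handed in; no verdict was returned.

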